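# Take the embroidery hoop off its hook and stand it in the rack

### The arm

A 7-joint arm with a two-finger parallel gripper is mounted at the origin on the work surface. World frame = base frame: x ahead of the robot, y to its left, z up, the work surface at z = 0. Lengths are in mm, angles in rad, forces in N, time in s.
With the tool pointing down it reaches from about 425 to 875 mm from the base axis. Payload 4.7 kg.
Tool frame: the origin (TCP) lies at the very end of the fingers, on their centre line; the grasp point (between the pads) lies 19 mm behind it; z points along the fingers, y is the line along which they close (so a half turn about z gives the same grasp; the last joint's range is limited). The gripper opens to 85 mm and grips with 20 to 120 N. Pads are 22 mm wide; open, the fingers measure 114 mm over their backs; the gripper's body (76 mm by 85 mm) begins 54 mm behind the grasp point. The pads swing forward as they close: fully open they stand 13 mm farther back than shut.
Start: joints at [-1.274, 0.321, -0.07, 1.45, 0.023, 1.371, -0.057], TCP at [181.406, 624.193, 231.349] pointing down, gripper open.
Joint ranges: [-2.86, 2.86], [-0.3, 2.09], [-1.38, 1.24], [0.06, 2.45], [-1.56, 4.7], [0.09, 2.05], [-2.69, 2.69]. Speed limits (rad/s): [2.57, 2.57, 3.14, 3.14, 3.14, 3.14, 3.14].

### API

Orientations are given as a unit quaternion [w, x, y, z].
In Python, from cell import env, viewer, hand_in gives the robot as it stands.
- The arm moves only by the tool send_rows, never from a script. Its argument "moves" is a list of rows, each a list of 5 numbers: the opening, from 0 (shut) to 1 (fully open), then the shift along the tool's x, y, z in mm, then the turn about the tool's z in rad. A call has 1 to 8 rows; each row shifts and turns the commanded pose from where the row before left it, along the tool's axes as they then stand; what a row does not reach is not made up. A row lasts 1/12 s, in which the tool goes at most 41.7 mm and 7.16 degrees, less where a joint would pass 70% of its speed; a pose out of reach is approached as far as the arm can. A call is refused whole if a number of a shift passes 41.7 or a number of a turn 0.125, either way. A call with a gripper value outside its range is refused whole. The fingers move at their own pace and stop on an object; "force" is the grip in N (left out, the last holds). Time passes only in rows, so rows that do not move let the fingers close. It gives the time, the measured TCP pose, the force, the opening and the grip force at its end, in the units of the state.
- env.state(): the state, without advancing time (a new reading comes with each control period).
- viewer.get_image(name): name is "scene" or "top" or "wrist"; returns (picture, depth): 480x640x3 uint8, red, green, blue; 480x640 float32, mm along the optical axis (not along the pixel's ray), 0 where there is no reading.
- viewer.camera_params(name): a dict with "intrinsics" (3x3 intrinsics, pixels), "eye" and "rotation" of the camera in the world. Camera axes: x right, y up, looking along -z (the intrinsics and any distortion apply to the point x, -y, -z); pixel columns grow to the right and rows downward; lengths in mm; the calibration is good to about 2 mm. A picture is of the moment at which its call begins: read the wrist's pose just before it. camera_params takes no time and is no camera call; for the wrist camera it gives the pose at the moment of the call.
- hand_in(): hands the job in; it is judged then, once.
Trained networks look in the newest picture that a camera, given by its name, has taken for a name from the list of things; names that differ only in an ending like _2 or _b are one class to them, and where a whole thing is asked for, a point or a joint stands for the part that bears it (a point fixed in the world has none). Each returns a list of dicts, best first, with "p" (0 to 1); they miss things now and then, are a little off and sometimes report something else, mostly with a low value. They report only what shows in the picture. A call takes as long as a camera call.
- viewer.trace(camera, target): "pixels" (480x640 bool, what is visible of it) and "box" ([left, top, right, bottom] in pixels, round what is visible of it).
The state is a dict: "t": time; "joints": joint angles; "joint_vel": joint speeds; "tau": joint torques, N m; "eef_pos": TCP position; "tcp_rot": TCP orientation; "contact_force": force on the tool from outside, world axes, zero at the start; "moment": the same for the moment, N m; "opening": opening from 0.0 (shut) to 1.0 (fully open); "gripper_force": force on a finger pad.
Only numpy, scipy, OpenCV 4.12 (cv2) and the standard library are available. Lean on these libraries where they do the work, as an engineer would, in place of code of your own. Each camera call takes 0.05 s, during which the arm holds its last target. There are 200 camera calls.

### The job

Lift the wooden embroidery hoop up and off the hook of its stand, and lower it upright into the slot of the wooden rack, all the way down before you let go of it. Do not let the hoop fall, and leave the other things on the table as they are.

Things in the scene. Friction and masses are not known exactly. Their poses are not given: they have to be found in the camera images.
- hoop: Round wooden embroidery hoop (the only ring), 150 mm outer, 126 mm inner diameter, so its rim is 12 mm deep; 12 mm thick along its axis (14 mm at the inner ring); 55 to 115 g. Starts hanging upright, the hook passing through it under the top of its rim. Origin: ring centre; x: ring axis; z: towards its brass screw, at the top at the start. A 30 N grip holds it.
- hoop_screw (a point): Small brass screw on the outside of the hoop, 80 mm from its centre along z; it stands 11 mm out of the rim and is 28 mm wide along y. The flat faces of the rim can be pinched from above some 40 mm to either side (hoop +y or -y) of it, where the middle of the rim is 56 mm above the hoop's centre.
- stand: Dark wooden hook stand, fixed to the table, turned up to 25 degrees from straight ahead, left or right of the robot. Origin: at table height under the place where the hoop hangs. Base 170 by 140 mm, 18 mm high. A 20 mm square post, 215 mm high, at x = +70 mm. From it a round steel hook, 14 mm thick, runs along -x, centre line 200 mm high, and turns up at x = -30 mm.
- hook_seat (a point): Top of the hook where the rim hangs: stand x = y = 0, 207 mm high. The hook's upturned end, on the stand's -x side, spans x = -23 to -43 mm and is 225 mm high: the rim must rise more than 18 mm to clear it. If raised over 110 mm on the spot, the bottom of the hoop meets the hook from below.
- rack: Low light-wood rack, fixed to the table, on the other side from the stand and turned up to 25 degrees, with one slot to stand a hoop in on edge. Origin: centre of its underside. Base 90 mm (x) by 180 mm (y), 15 mm high; on it two upright slats 170 mm long along y, tops 75 mm high, with a 24 mm wide slot between them.
- slot (a point): Middle of the slot's floor, 15 mm above the rack's origin. The slot runs along rack y; 15 mm high blocks fill its ends beyond y = +-43 mm; the hoop comes to rest on their inner edges, which keep it from rolling. A seated hoop has its centre 76 mm above this point, its axis along the rack's x (either way round), and may lean on a slat.
- organizer: Bystander: closed green plastic bead organizer with flip-top lid, 94 by 154 mm, 42 mm high, loose. Origin: centre of its underside.
- mug: Bystander: white ceramic mug, 80 mm wide, 92 mm high, handle on its +y side, with three wooden clothespins standing in it up to about 115 mm, loose. Origin: centre of its underside.
- jar: Bystander: clear glass jar with twist cap, 68 mm wide, 95 mm high, loose. Origin: centre of its underside.
- crochet_hook: Bystander: thick aluminium crochet hook lying flat, 160 mm long, 14 mm wide, 10 mm high, loose. Origin: under its middle; x axis along it.

How it is judged (in metres and radians):
On the way, in this order (a step that is already met when the one before it is completed fails the run):
1. the hoop is off the hook and held up in the air, clear of stand and rack (horizontal distance between hoop and hook_seat above 0.08 m and height (world z) of hoop above 0.11 m and contact force between hoop and stand below 0.1 N and contact force between hoop and rack below 0.1 N), for 0.1 s.
2. the hoop is lowered into the slot, its centre less than 105 mm above the rack's underside, while the fingers still hold it (z of hoop in the frame of rack below 0.105 m and x of hoop in the frame of rack between -0.025 and 0.025 m and y of hoop in the frame of rack between -0.03 and 0.03 m and contact force between the fingers and hoop above 0.5 N), for 0.04 s.
At the end, for the whole second after the job is handed in: The hoop stands on edge in the rack's slot, released and at rest (under 40 mm/s): its centre 80 to 100 mm above the rack's underside, within 25 mm of the slot's mid-plane and 20 mm of its middle, its axis within 0.3 rad of the rack's x (x of hoop in the frame of rack between -0.025 and 0.025 m and y of hoop in the frame of rack between -0.02 and 0.02 m and z of hoop in the frame of rack between 0.08 and 0.1 m and angle between the x axis of hoop and the x axis of rack, either way round below 0.3 rad and linear speed of hoop below 0.04 m/s and contact force between the fingers and hoop below 0.1 N); the robot touches nothing.
It fails at once if the hoop has fallen (centre below 60 mm) (height (world z) of hoop below 0.06 m).
It fails at once if the bead organizer is moved by more than 30 mm (distance of organizer from where it was at the start of the episode above 0.03 m).
It fails at once if the mug is moved by more than 30 mm (distance of mug from where it was at the start of the episode above 0.03 m).
It fails at once if the glass jar is moved by more than 30 mm (distance of jar from where it was at the start of the episode above 0.03 m).
It fails at once if the crochet hook is moved by more than 30 mm (distance of crochet_hook from where it was at the start of the episode above 0.03 m).
It also fails if it takes over 45 s, if anything falls off the work surface, if the arm or the gripper's body presses on something with over 40 N, if the wrist force passes 120 N, or if a joint passes its speed limit or range.

## Working session

There is one attempt and no reset: what is moved stays moved. The work goes in short steps, Python scripts to look and compute and a tool call to move; the robot and the scene stay as the last step left them, time stands still between calls to the robot, and variables do not carry over. Pictures are saved under pics/ and viewed, at most 10 in all, crops included, and the job is handed in when it is done.

Besides the shell and the picture viewer there is one more tool, called as name(argument=value, ...) on one line, values as JSON. send_rows: Moves the arm, as the interface text tells. Its arguments: {"type":"object","properties":{"moves":{"type":"array"},"force":{"type":"number"}},"required":["moves"]}

```bash
mkdir -p pics; cat > h.py <<'E'
import numpy as np, cv2
from cell import env, viewer, hand_in
def cloud(cam, depth, mask=None, P=None):
    P=P or viewer.camera_params(cam)
    K=np.array(P["intrinsics"]); R=np.array(P["rotation"]); e=np.array(P["eye"])
    m=depth>0
    if mask is not None: m&=mask
    v,u=np.nonzero(m); d=depth[m]
    c=np.c_[(u-K[0,2])/K[0,0]*d, -(v-K[1,2])/K[1,1]*d, -d]
    return c@R.T+e
E
cat > a.py <<'E'
from h import *
ims=[]
for c in("scene","top"):
    im,d=viewer.get_image(c); np.save(c+"d.npy",d); np.save(c+"i.npy",im)
    ims.append(im)
    P=viewer.camera_params(c); print(c,P["eye"])
    for t in("hoop","stand","rack","organizer","mug","jar","crochet_hook"):
        r=viewer.trace(c,t)
        if not r: print(c,t,None); continue
        r=r[0]; m=r["pixels"]; np.save(f"{c}_{t}.npy",m)
        p=cloud(c,d,m,P)
        print(c,t,round(r["p"],2),r["box"],np.median(p,0).round(),np.percentile(p,2,0).round(),np.percentile(p,98,0).round())
cv2.imwrite("pics/a.png",cv2.resize(np.hstack(ims)[...,::-1],(800,300))); cv2.imwrite("pics/b.png",ims[0][...,::-1])
cv2.imwrite("pics/c.png",ims[1][...,::-1])
E
python3 a.py
```

```text
scene [1.22882344e+03 4.63970555e-02 9.03275870e+02]Traceback (most recent call last):
  File "a.py", line 11, in <module>
    p=cloud(c,d,m,P)
  File "h.py", line 10, in cloud
    return c@R.T+e
           ~^~~~
ValueError: matmul: Input operand 1 has a mismatch in its core dimension 0, with gufunc signature (n?,k),(k,m?)->(n?,m?) (size 4 is different from 3)
```

Rotation is a quaternion.

```bash
sed -i 's/R=np.array(P\["rotation"\])/q=P["rotation"]; R=Rot.from_quat([q[1],q[2],q[3],q[0]]).as_matrix()/; 1a from scipy.spatial.transform import Rotation as Rot' h.py; python3 a.py
```

```text
scene [1.22882344e+03 4.63970555e-02 9.03275870e+02]
scene hoop 0.79 [156.5, 234.6, 243.8, 291.4] [ 623. -195.  172.] [ 611. -270.   78.] [ 634. -131.  228.]
scene stand 0.97 [177.5, 219.9, 249.5, 362.0] [ 671. -192.   18.] [ 558. -265.    7.] [ 721. -130.  215.]
scene rack 0.69 [385.3, 257.2, 479.5, 314.9] [602. 228.  45.] [557. 144.   7.] [640. 307.  76.]
scene organizer 0.6 [274.6, 202.5, 347.6, 251.8] [433.  -5.  41.] [370. -77.   5.] [467.  69.  45.]
scene mug 0.57 [289.6, 318.6, 343.0, 383.0] [755.  -6.  67.] [700. -45.   3.] [778.  40. 110.]
scene jar 0.58 [287.7, 252.0, 322.1, 306.7] [600. -16.  72.] [557. -46.   8.] [613.  15.  97.]
scene crochet_hook 0.69 [412.6, 195.2, 427.6, 245.2] [406. 238.   9.] [326. 232.   3.] [473. 245.  13.]
top [ 513.36937256  -16.00132479 1019.60523208]
top hoop 0.87 [394.8, 191.4, 486.9, 212.7] [ 618. -194.  197.] [ 607. -263.   80.] [ 628. -129.  230.]
top stand 0.6 [381.5, 144.9, 466.8, 252.6] [ 635. -188.   18.] [ 551. -265.   14.] [ 712. -128.  216.]
top rack 0.86 [136.5, 192.2, 244.2, 260.4] [584. 229.  17.] [534. 145.  11.] [636. 317.  77.]
top organizer 0.65 [275.2, 290.9, 363.1, 353.5] [416.  -2.  42.] [367. -75.  35.] [464.  71.  46.]
top mug 0.76 [292.2, 111.7, 345.0, 166.7] [744.  -4.  56.] [698. -41.   3.] [774.  40. 110.]
top jar 0.88 [307.7, 211.7, 345.7, 248.2] [577. -14.  95.] [548. -44.  41.] [606.  16.  98.]
top crochet_hook 0.91 [178.0, 286.3, 195.7, 370.5] [401. 241.   9.] [323. 235.   3.] [470. 248.  14.]
```

View pics/b.png

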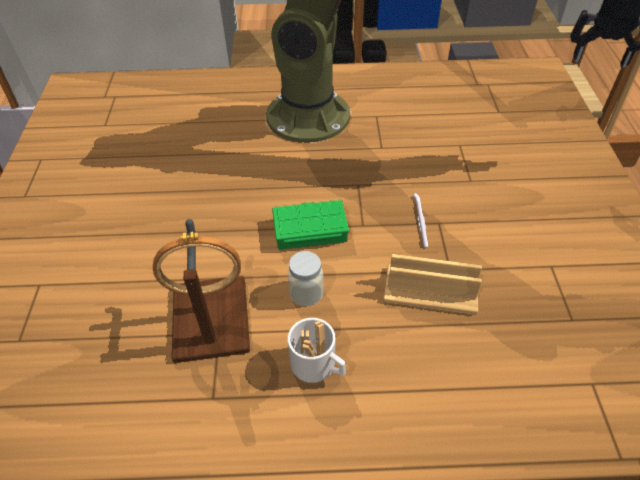

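View pics/c.png

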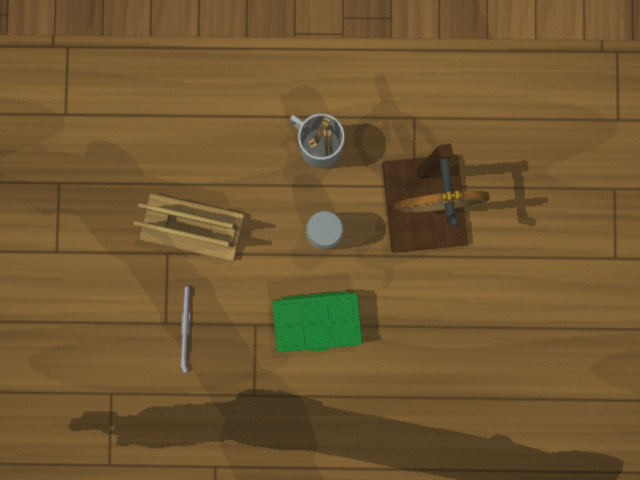

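The scene view shows the hoop hanging at px (198,265) with its hook pointing at the robot, and the rack at (433,285). The top view agrees: hoop (440,202), rack (190,227), with the jar and mug between them. Next I'll fit the poses.

```bash
cat > b.py <<'E'
from h import *
def L(c,t): return cloud(c,np.load(c+"d.npy"),np.load(f"{c}_{t}.npy"))
for c in("scene","top"):
    p=L(c,"hoop"); p=p[(p[:,2]>75)&(p[:,2]<218)]
    xy=p[:,:2]; m=np.median(xy,0); 
    for _ in range(5):
        vx,vy,x0,y0=cv2.fitLine(xy.astype(np.float32),cv2.DIST_HUBER,0,.01,.01).ravel()
        r=abs((xy-[x0,y0])@[-vy,vx]); xy=xy[r<12]
    s=(xy-[x0,y0])@[vx,vy]; a,b=np.percentile(s,[.5,99.5]); mid=(a+b)/2
    print(c,"hoop mid",(x0+vx*mid).round(1),(y0+vy*mid).round(1),"len",b-a,"plane dir deg",np.degrees(np.arctan2(vy,vx)), "n",len(xy))
    for t,lo,hi in(("rack",70,80),("rack",10,80),("stand",14,22),("stand",190,240)):
        q=L(c,t); q=q[(q[:,2]>lo)&(q[:,2]<hi)]
        if len(q)<20: print(t,len(q)); continue
        med=np.median(q,0); q=q[np.linalg.norm(q[:,:2]-med[:2],axis=1)<130]
        print(c,t,lo,cv2.minAreaRect(q[:,:2].astype(np.float32)),len(q))
print({k:np.round(v,3) for k,v in env.state().items() if k in("eef_pos","tcp_rot","t","joints")})
q=env.state()["tcp_rot"];print(Rot.from_quat([q[1],q[2],q[3],q[0]]).as_matrix().round(3))
E
python3 b.py
```

```text
scene hoop mid 624.6 -200.4 len 144.16103323800039 plane dir deg -83.503746 n 1484
scene rack 70 ((585.2801513671875, 229.35287475585938), (168.41429138183594, 44.40570068359375), 77.17869567871094) 773
scene rack 10 ((590.2407836914062, 227.93125915527344), (179.82757568359375, 85.24999237060547), 76.02995300292969) 4295
scene stand 14 ((634.3662109375, -200.22122192382812), (173.12953186035156, 140.0282440185547), 6.362462520599365) 4183
scene stand 190 ((640.0589599609375, -198.00035095214844), (122.59001159667969, 19.889192581176758), 4.974546432495117) 560
top hoop mid 617.5 -195.8 len 139.8809239474162 plane dir deg -83.924 n 1094
top rack 70 ((585.3552856445312, 231.78231811523438), (170.55006408691406, 40.07248306274414), 77.72248840332031) 895
top rack 10 ((585.3326416015625, 231.81378173828125), (180.32864379882812, 89.9590072631836), 77.74808502197266) 4776
top stand 14 ((633.8233642578125, -197.8355255126953), (169.5275115966797, 140.3123321533203), 6.334229946136475) 4771
top stand 190 ((637.3071899414062, -198.12147521972656), (122.28914642333984, 20.27687644958496), 7.473491668701172) 779
{'t': np.float64(0.9), 'joints': array([-1.274,  0.321, -0.07 ,  1.45 ,  0.023,  1.371, -0.057]), 'eef_pos': array([181.382, 624.229, 231.392]), 'tcp_rot': array([0.   , 0.141, 0.99 , 0.   ])}
[[-0.96   0.279  0.   ]
 [ 0.279  0.96   0.   ]
 [-0.     0.    -1.   ]]
```

send_rows(moves=[[1,-26.5,-26.3,-6,0],[1,-26.5,-26.3,-6,0],[1,-26.5,-26.3,-6,0],[1,-26.5,-26.3,-6,0],[1,-26.5,-26.3,-6,0],[1,-26.5,-26.3,-6,0],[1,-26.5,-26.3,-6,0],[1,-26.5,-26.3,-6,0]])

```text
t: 1.57
eef_pos: [326.9, 361.2, 279.9]
tcp_rot: [0.0, 0.141, 0.99, 0.0]
contact_force: [0.1, -0.1, 0.3]
opening: 0.999
gripper_force: 0.0
```

send_rows(moves=[[1,-26.5,-26.3,-6,0],[1,-26.5,-26.3,-6,0],[1,-26.5,-26.3,-6,0],[1,-26.5,-26.3,-6,0],[1,-26.5,-26.3,-6,0],[1,-26.5,-26.3,-6,0],[1,-26.5,-26.3,-6,0],[1,-26.5,-26.3,-6,0]])

```text
t: 2.23
eef_pos: [471.7, 99.9, 328.1]
tcp_rot: [0.0, 0.141, 0.99, 0.001]
contact_force: [0.2, 0.8, -0.2]
opening: 0.999
gripper_force: 0.0
```

send_rows(moves=[[1,-26.5,-26.3,0,0],[1,-26.5,-26.3,0,0],[1,-26.5,-26.3,0,0],[1,-26.5,-26.3,0,0],[1,-26.5,-26.3,0,0],[1,-26.5,-26.3,0,0],[1,-26.5,-26.3,0,0],[1,-26.5,-26.3,0,0]])

```text
t: 2.9
eef_pos: [616.9, -160.7, 327.5]
tcp_rot: [0.0, 0.14, 0.99, 0.0]
contact_force: [0.4, 1.0, -0.1]
opening: 1.003
gripper_force: 0.0
```

send_rows(moves=[[1,0,0,0,0.118],[1,0,0,0,0.118],[1,0,0,0,0.118],[1,0,0,0,0.118],[1,0,0,0,0.118]])

```text
t: 3.32
eef_pos: [616.1, -159.5, 327.2]
tcp_rot: [-0.0, 0.425, 0.905, 0.0]
contact_force: [-0.7, 0.4, -0.2]
opening: 1.003
gripper_force: 0.0
```

send_rows(moves=[[1,0,0,0,0.118],[1,0,0,0,0.118],[1,0,0,0,0.118],[1,0,0,0,0.118],[1,0,0,0,0.118],[1,0,0,0,0],[1,0,0,0,0]])

```text
t: 3.9
eef_pos: [616.1, -159.2, 327.3]
tcp_rot: [-0.0, 0.667, 0.745, -0.0]
contact_force: [0.3, 0.2, -0.8]
opening: 0.999
gripper_force: 0.0
```

```bash
cat > w.py <<'E'
from h import *
import sys
s=env.state(); im,d=viewer.get_image("wrist"); P=viewer.camera_params("wrist")
q=s["tcp_rot"];R=Rot.from_quat([q[1],q[2],q[3],q[0]]).as_matrix()
print(s["eef_pos"],P["eye"],"tool y deg",np.degrees(np.arctan2(R[1,1],R[0,1])))
cv2.imwrite(f"pics/{sys.argv[1]}.png",im[...,::-1])
for r in viewer.trace("wrist",sys.argv[2])[:2]:
    p=cloud("wrist",d,r["pixels"],P); print(r["p"],r["box"],len(p))
    t=(p-s["eef_pos"])@R  # tool frame
    for lo in range(-140,100,10):
        k=t[(t[:,0]>lo)&(t[:,0]<=lo+10)]
        if len(k)>5: print(lo+5,"y",np.percentile(k[:,1],[3,50,97]).round(1),"z",np.percentile(k[:,2],[3,50]).round(1))
E
python3 w.py w1 hoop
```

```text
[ 616.06638593 -159.210578    327.29087551] [608.33740136 -90.1800642  469.72114164] tool y deg 6.389165255587656
0.94 [310.6, 178.1, 331.0, 354.8] 3197
-105 y [-7.  -3.2  2.3] z [135.9 136.5]
-95 y [-8.7 -1.9  4. ] z [126.6 131.8]
-85 y [-8.2 -2.2  3.9] z [119.4 122.8]
-75 y [-8.9 -2.2  4.6] z [114.1 116.7]
-65 y [-8.8 -2.1  4.5] z [110.8 112.9]
-55 y [-7.8 -1.3  4.4] z [ 97.9 110.3]
-45 y [-8.6 -2.6  3.5] z [ 96.8 100.6]
-35 y [-9.1 -2.6  3.6] z [96.5 98.3]
-25 y [-9.1 -2.6  3.5] z [ 97.6 110.4]
-15 y [-9.1 -2.   4.3] z [111.7 114.3]
-5 y [-9.1 -2.7  3.6] z [115.5 119.3]
5 y [-8.6 -2.   3.7] z [121.7 126.1]
15 y [-8.8 -2.7  3.9] z [130.2 135.9]
25 y [-8.2 -2.1  4.1] z [142.3 151. ]
35 y [-7.3 -2.2  3.4] z [163.7 171.6]
```

View pics/w1.png

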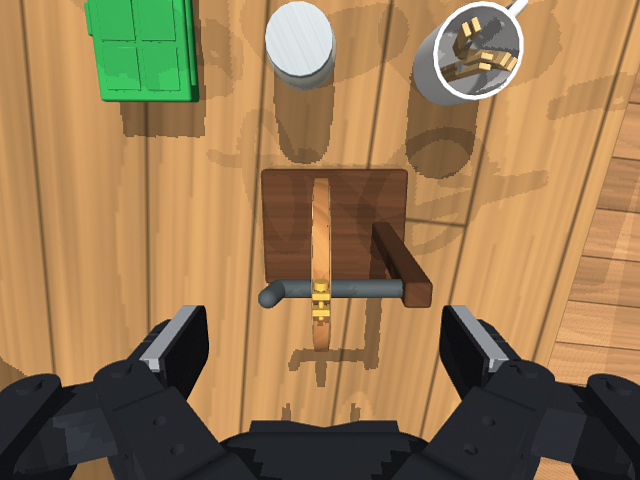

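The wrist view shows the rim running vertically at column 321, with the screw at (321,300). The rim is 2.4 mm off in tool y and the yaw is aligned, so I'll descend and grip.

send_rows(moves=[[1,0,-2.4,25,0],[1,0,0,25,0],[1,0,0,25,0],[1,0,0,25,0],[1,0,0,20,0],[1,0,0,15,0],[1,0,0,11,0],[1,0,0,0,0]])

```text
t: 4.67
eef_pos: [612.4, -159.0, 178.9]
tcp_rot: [-0.002, 0.667, 0.745, -0.001]
contact_force: [0.1, 0.9, 0.1]
opening: 0.998
gripper_force: 0.0
```

send_rows(moves=[[0,0,0,0,0],[0,0,0,0,0],[0,0,0,0,0],[0,0,0,0,0],[0,0,0,0,0],[0,0,0,0,0],[0,0,0,0,0],[0,0,0,0,0]], force=50)

```text
t: 5.33
eef_pos: [613.9, -159.8, 181.8]
tcp_rot: [0.0, 0.668, 0.744, 0.0]
contact_force: [-1.1, 0.3, 1.5]
opening: 0.144
gripper_force: 48.7
```

send_rows(moves=[[0,0,0,-5,0],[0,0,0,-10,0],[0,0,0,-10,0],[0,0,0,-10,0],[0,0,0,-10,0],[0,0,0,-5,0],[0,0,0,0,0],[0,0,0,0,0]])

```text
t: 6.0
eef_pos: [613.8, -159.7, 231.7]
tcp_rot: [0.0, 0.668, 0.744, 0.0]
contact_force: [-0.7, 0.7, -1.4]
opening: 0.148
gripper_force: 48.7
```

```bash
python3 w.py w2 hoop
```

```text
[ 613.7836975  -159.65333503  231.68266226] [606.0401555  -90.48526108 373.52567897] tool y deg 6.195111321467625
0.71 [305.0, 206.9, 346.3, 427.6] 7487
-25 y [-7.2 -0.3  6.4] z [-34.2 -32.7]
-15 y [-6.3 -0.6  5.5] z [-32.8 -30.4]
-5 y [-6.1 -0.3  5.3] z [-29.3 -25.9]
5 y [-6.1 -0.6  5.3] z [-23.2 -19.4]
15 y [-6.9 -0.6  5.9] z [-14.8  -9.2]
25 y [-6.9 -0.6  5.8] z [-3.   5.7]
35 y [-6.  -0.7  4.8] z [17.7 27.9]
```

View pics/w2.png

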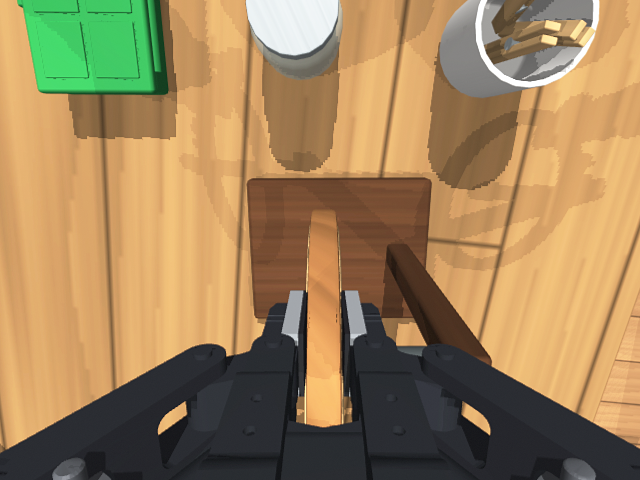

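No slip. Next I move off the hook along its axis, away from the post.

send_rows(moves=[[0,0,-10,0,0],[0,0,-20,0,0],[0,0,-20,0,0],[0,0,-20,0,0],[0,0,-20,-5,0],[0,0,-20,-10,0],[0,0,-20,-10,0],[0,0,0,-15,0]])

```text
t: 6.77
eef_pos: [479.3, -175.3, 270.0]
tcp_rot: [-0.003, 0.669, 0.743, 0.0]
contact_force: [0.9, -1.1, -2.1]
opening: 0.148
gripper_force: 48.9
```

send_rows(moves=[[0,10,4,0,0],[0,25,10,0,0],[0,25,10,0,0],[0,25,10,0,0],[0,25,10,0,0],[0,25,10,0,0],[0,25,10,0,0],[0,25,10,0,0]])

```text
t: 7.43
eef_pos: [537.8, 20.8, 269.8]
tcp_rot: [-0.001, 0.667, 0.745, -0.001]
contact_force: [0.7, 0.2, -0.6]
opening: 0.148
gripper_force: 48.9
```

send_rows(moves=[[0,25,10,0,0],[0,25,10,0,0],[0,25,10,0,0],[0,25,10,0,0],[0,25,10,0,0],[0,25,10,0,0],[0,25,10,0,0],[0,25,10,0,0]])

```text
t: 8.1
eef_pos: [595.4, 228.3, 269.2]
tcp_rot: [-0.001, 0.667, 0.745, -0.001]
contact_force: [0.3, 0.1, -1.1]
opening: 0.148
gripper_force: 48.9
```

send_rows(moves=[[0,25,5,0,0],[0,15,0,0,0],[0,5,0,0,0.08],[0,0,0,0,0.08],[0,0,0,0,0.08],[0,0,0,0,0.083],[0,0,0,0,0],[0,0,0,0,0]])

```text
t: 8.77
eef_pos: [595.6, 271.1, 270.4]
tcp_rot: [-0.0, 0.778, 0.628, -0.001]
contact_force: [0.3, -0.9, -1.4]
opening: 0.15
gripper_force: 48.9
```

```bash
python3 w.py w3 hoop; cat > t.py <<'E'
from h import *
s=env.state(); q=s["tcp_rot"];R=Rot.from_quat([q[1],q[2],q[3],q[0]]).as_matrix()
im,d=viewer.get_image("top"); P=viewer.camera_params("top")
cv2.imwrite("pics/t1.png",im[...,::-1])
im,dw=viewer.get_image("wrist"); Pw=viewer.camera_params("wrist")
th=np.degrees(np.arctan2(R[1,1],R[0,1])); print("tool",s["eef_pos"],th)
for c,dd,PP in(("top",d,P),("wrist",dw,Pw)):
    for r in viewer.trace(c,"rack")[:1]:
        p=cloud(c,dd,r["pixels"],PP); k=p[(p[:,2]>70)&(p[:,2]<80)]
        if len(k)>30: print(c,r["p"],cv2.minAreaRect(k[:,:2].astype(np.float32)),len(k))
tgt=np.array([585.3,231.5]); ax=np.radians(-12.3)
g=tgt+40.5*np.array([-np.sin(ax),np.cos(ax)])
print("shift tool",R.T@(np.r_[g,129]-s["eef_pos"]),"turn",np.radians(th+12.3))
E
python3 t.py
```

```text
[595.55377626 271.11026271 270.41883262] [610.34086842 339.08367066 412.99193962] tool y deg -12.180271014710673
0.97 [303.7, 207.6, 344.7, 427.8] 7558
-65 y [-17.5 -17.4 -17.3] z [194.8 195.4]
-55 y [-17.3 -17.3 -17.2] z [195.1 195.3]
-25 y [-7.  -0.   6.7] z [-35.  -33.4]
-15 y [-6.  -0.3  5.8] z [-33.6 -31.2]
-5 y [-6.   0.   5.8] z [-30.  -26.6]
5 y [-5.8 -0.3  5.6] z [-23.8 -20. ]
15 y [-6.6 -0.3  6.3] z [-15.4  -9.8]
25 y [-6.5 -0.3  5.8] z [-3.2  5.3]
35 y [-5.6 -0.3  5.1] z [17.9 27.4]
0.2 [161.9, 402.0, 183.6, 430.4] 312
tool [595.73920726 271.09523869 270.82626688] -12.200029355004459
top 0.86 ((584.9705810546875, 230.02590942382812), (166.43643188476562, 39.989864349365234), 77.76404571533203) 613
wrist 0.58 ((589.4493408203125, 257.34295654296875), (115.07306671142578, 40.03014373779297), 77.6750259399414) 1686
shift tool [ -0.35551124  -1.68302067 141.82740602] turn 0.0017448169105146033
```

View pics/w3.png

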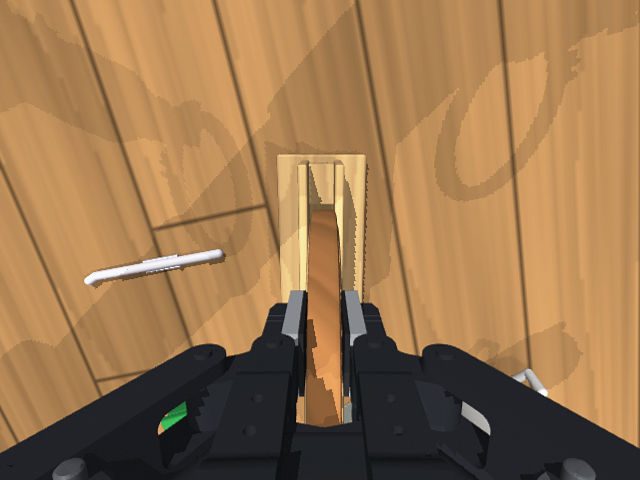

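The wrist view shows the hoop (column 322) above the slot (column 321), with the yaw aligned. The wrist depth puts the slot about 3 mm to the -y side. I'll lower part of the way and check again.

send_rows(moves=[[0,0,-2.6,10,0],[0,0,0,20,0],[0,0,0,20,0],[0,0,0,10,0],[0,0,0,0,0],[0,0,0,0,0]])

```text
t: 9.57
eef_pos: [593.2, 271.5, 210.9]
tcp_rot: [-0.0, 0.779, 0.627, -0.001]
contact_force: [0.6, -1.1, 0.6]
opening: 0.143
gripper_force: 48.9
```

```bash
cat > u.py <<'E'
from h import *
s=env.state(); q=s["tcp_rot"];R=Rot.from_quat([q[1],q[2],q[3],q[0]]).as_matrix()
im,d=viewer.get_image("wrist"); P=viewer.camera_params("wrist")
print(s["eef_pos"],s["contact_force"])
for t in("rack","hoop"):
    p=(cloud("wrist",d,viewer.trace("wrist",t)[0]["pixels"],P))
    if t=="rack": p=p[(p[:,2]>71)&(p[:,2]<80)]
    p=(p-s["eef_pos"])@R
    for lo in range(-20,120,20):
        k=p[(p[:,0]>lo)&(p[:,0]<=lo+20)]
        if len(k)>20:
            a,b=np.percentile(k[:,1],[1,99]); print(t,lo,a.round(1),b.round(1),"mid",((a+b)/2).round(2),"xmax",p[:,0].max().round(1))
E
python3 u.py
```

```text
[593.23437017 271.46108265 210.91926508] [ 0.63425443 -1.05322767  0.60387721]
rack -20 -19.7 19.6 mid -0.08 xmax 43.7
rack 0 -19.7 20.0 mid 0.17 xmax 43.7
rack 20 -19.8 19.6 mid -0.07 xmax 43.7
rack 40 -19.6 19.3 mid -0.14 xmax 43.7
hoop -20 -6.1 6.8 mid 0.34 xmax 33.9
hoop 0 -6.3 7.0 mid 0.38 xmax 33.9
hoop 20 -6.3 7.0 mid 0.36 xmax 33.9
```

Both are centred to within 0.5 mm, so I'll lower into the slot.

send_rows(moves=[[0,0,0,10,0],[0,0,0,15,0],[0,0,0,15,0],[0,0,0,15,0],[0,0,0,10,0],[0,0,0,7,0],[0,0,0,0,0],[0,0,0,0,0]])

```text
t: 10.38
eef_pos: [593.7, 271.5, 139.5]
tcp_rot: [0.0, 0.779, 0.627, 0.0]
contact_force: [1.2, 0.7, -1.1]
opening: 0.147
gripper_force: 48.9
```

send_rows(moves=[[0,0,0,3,0],[0,0,0,2,0],[0,0,0,2,0],[0,0,0,2,0],[0,0,0,0,0],[0,0,0,0,0]])

```text
t: 10.88
eef_pos: [593.5, 271.5, 130.3]
tcp_rot: [-0.0, 0.779, 0.627, -0.0]
contact_force: [-0.1, 0.4, -0.6]
opening: 0.146
gripper_force: 48.9
```

send_rows(moves=[[0,0,0,1,0],[0,0,0,1,0],[0,0,0,0,0],[0,0,0,0,0]])

```text
t: 11.22
eef_pos: [593.7, 271.6, 128.5]
tcp_rot: [0.0, 0.779, 0.627, 0.0]
contact_force: [0.9, 0.2, -1.2]
opening: 0.145
gripper_force: 49.0
```

send_rows(moves=[[0,0,0,1,0],[0,0,0,1,0],[0,0,0,0,0],[0,0,0,0,0]])

```text
t: 11.55
eef_pos: [594.5, 271.8, 128.1]
tcp_rot: [0.0, 0.779, 0.627, 0.001]
contact_force: [-0.8, -1.0, 5.9]
opening: 0.15
gripper_force: 49.7
```

Contact is felt at 6 N, so the hoop is seated. I'll release and go up.

send_rows(moves=[[0.3,0,0,0,0],[0.5,0,0,0,0],[0.7,0,0,0,0],[0.8,0,0,0,0],[0.8,0,0,0,0],[0.8,0,0,0,0]])

```text
t: 12.05
eef_pos: [593.5, 271.5, 126.1]
tcp_rot: [0.0, 0.779, 0.627, -0.0]
contact_force: [-0.4, -0.5, -0.8]
opening: 0.8
gripper_force: 0.0
```

send_rows(moves=[[0.8,0,0,-10,0],[0.8,0,0,-20,0],[0.8,0,0,-30,0],[0.8,0,0,-30,0],[0.8,0,0,-30,0],[0.8,0,0,-20,0],[0.8,0,0,0,0],[0.8,0,0,0,0]])

```text
t: 12.72
eef_pos: [594.4, 271.5, 268.4]
tcp_rot: [0.0, 0.779, 0.627, 0.002]
contact_force: [-0.2, -0.4, -1.4]
opening: 0.801
gripper_force: 0.0
```

```bash
cp b.py f.py; python3 - <<'E'
from h import *
im,d=viewer.get_image("scene"); P=viewer.camera_params("scene")
p=cloud("scene",d,viewer.trace("scene","hoop")[0]["pixels"],P)
print(np.percentile(p,[2,50,98],axis=0).round())
cv2.imwrite("pics/f.png",cv2.resize(im[200:360,260:500,::-1],None,fx=3,fy=3))
s=env.state();print(s["t"],s["eef_pos"],s["gripper_force"])
E
python3 w.py w4 hoop
```

```text
[[556. -47.   5.]
 [600. -16.  72.]
 [613.  15.  97.]]
12.8167 [593.05802253 271.42246607 265.59327645] 0.0
[593.05802253 271.42246607 265.59327645] [607.84535779 339.4186129  407.36437774] tool y deg -12.314890107451802
0.97 [314.8, 177.1, 338.2, 358.5] 3471
-105 y [-9.8 -1.5  4. ] z [129.2 130.5]
-95 y [-4.2  2.  11.3] z [119.3 124.6]
-85 y [-9.9  0.4  7.1] z [112.7 115.8]
-75 y [-5.5  0.4  7.1] z [107.2 109.2]
-65 y [-6.1  0.4  7.6] z [103.3 105.7]
-55 y [-6.   1.  11.2] z [ 90.5 103.3]
-45 y [-5.9  1.   7.4] z [89.4 93.5]
-35 y [-5.8  0.7  7.3] z [89.5 91.2]
-25 y [-5.7  1.   7.3] z [ 90.1 103.1]
-15 y [-5.7  0.4  7.3] z [104.7 107. ]
-5 y [-5.8  0.4  7.4] z [108.3 111.9]
5 y [-5.9  0.5  7.5] z [114.6 118.8]
15 y [-6.1  0.5  7. ] z [122.8 128.6]
25 y [-5.8  0.5  6.9] z [134.7 143.4]
35 y [-4.9  0.6  5.8] z [155.6 164.1]
```

View pics/f.png

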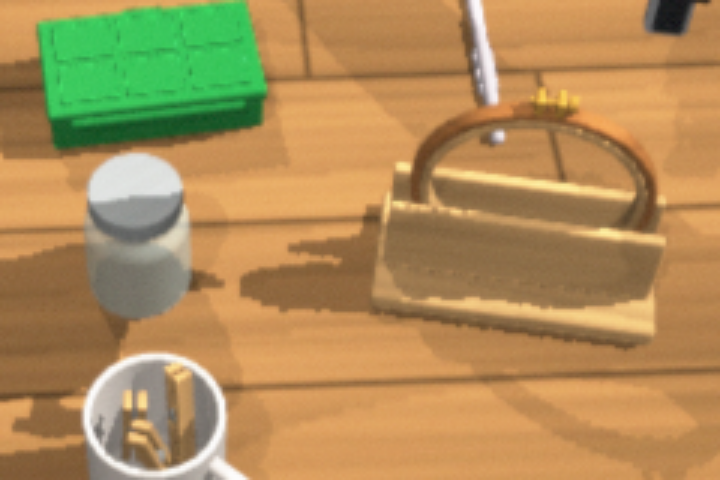

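The view shows the hoop upright in the slot at about (535,165) in this enlarged crop. The screw top is at z ≈ 176 mm, so the hoop's centre is at about 90 mm, which is seated. The scene trace this time reported the jar, so I'm not using it.

```bash
python3 -c "
from h import *
print(hand_in())"
```

```text
the job is handed in; nothing more can be done
None
```

The hoop is off its hook and standing upright in the rack slot, its centre at about 90 mm. I released it only after feeling it touch bottom, the arm is clear, and I handed the job in at about 13 s; hand-in returned no verdict.

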